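# Gauge the hand-truck tyre

### The arm

A 6-joint arm with a two-finger parallel gripper is mounted at the origin on the work surface. World frame = base frame: x ahead of the robot, y to its left, z up, the work surface at z = 0. Lengths are in m, angles in rad, forces in N, time in s.
With the tool pointing down it reaches from about 0.35 to 1 m from the base axis. Payload 7.1 kg.
Tool frame: the origin (TCP) lies between the finger pads; the fingertips stand 25 mm ahead of it and the grasp point (between the pads) lies 6 mm ahead of it; z points along the fingers, y is the line along which they close (so a half turn about z gives the same grasp; the last joint's range is limited). The gripper opens to 85 mm and grips with 20 to 120 N. Pads are 22 mm wide; open, the fingers measure 114 mm over their backs; the gripper's body (76 mm by 85 mm) begins 54 mm behind the grasp point. The pads swing forward as they close: fully open they stand 13 mm farther back than shut.
Start: joints at [1.157, 0.423, 1.63, -0, 1.089, -0.019], TCP at [0.24, 0.577, 0.256] pointing down, gripper open.
Joint ranges: [-3, 3], [-0.9, 2.11], [0.09, 2.58], [-1.31, 4.45], [0.11, 2.69], [-2.54, 2.54]. Speed limits (rad/s): [2.39, 2.39, 3.01, 3.14, 3.14, 3.14].

### API

Orientations are given as a rotation vector (axis times angle).
In Python, from rig import bot gives the robot as it stands.
- The arm moves only by the tool play_rows, never from a script. Its argument "motion" is a list that holds one entry, the list of rows, each a list of 5 numbers: the shift along the tool's x, y, z in cm, then the turn about the tool's z in degrees, then the gripper's target within -1 to 1 (shut at 1, half-way at 0, fully open at -1). A call has 1 to 10 rows; each row is the pose to reach, as a shift and turn from the pose commanded when the call began, along the tool's axes at that moment; what a row does not reach only later rows make up. A row lasts 1/8 s, in which the tool goes at most 62.5 mm and 10.7 degrees, less where a joint would pass 70% of its speed; a pose out of reach is approached as far as the arm can. A call with a gripper value outside its range is refused whole. The fingers move at their own pace and stop on an object; "force" is the grip in N (left out, the last holds). Time passes only in rows, so rows that repeat a pose let the fingers close. It gives the time, the measured TCP pose, the force, the opening and the grip force at its end, in the units of the state.
- bot.get_state(): the state, without advancing time (a new reading comes with each control period).
- bot.capture(name): name is "scene" or "side" or "wrist"; returns a dict with "image" (420x560x3 uint8, red, green, blue), "fx", "fy", "cx", "cy" (pixels), "distortion" ([k1, k2, p1, p2, k3] as OpenCV has them; the pictures are not rectified), "R" (3x3) and "t" (3): a world point X has camera coordinates R X + t. Camera axes: x right, y down, z forward; pixel columns grow to the right and rows downward; lengths in m; the calibration is good to about 2 mm. A picture is of the moment at which its call begins. There is no depth.
- bot.sign_off(): hands the job in; it is judged then, once.
Trained networks look in the newest picture that a camera, given by its name, has taken for a name from the list of things; names that differ only in an ending like _2 or _b are one class to them, and where a whole thing is asked for, a point or a joint stands for the part that bears it (a point fixed in the world has none). Each returns a list of dicts, best first, with "conf" (0 to 1); they miss things now and then, are a little off and sometimes report something else, mostly with a low value. They report only what shows in the picture. A call takes as long as a camera call. They do not tell look-alikes from the thing itself.
- bot.spot_in(camera, query): "pixel" ([column, row] in pixels, amid what is visible of it).
- bot.spot_point(camera, query): "pixel" ([column, row] in pixels: a listed point, or the origin of a listed thing).
The state is a dict: "t": time; "joints": joint angles; "dq": joint speeds; "tau": joint torques, N m; "ee_pos": TCP position; "orientation": TCP orientation; "ft_force": force on the tool from outside, world axes, zero at the start; "ft_torque": the same for the moment, N m; "finger_gap": finger opening in m; "grasp_force": force on a finger pad.
Only numpy, scipy, OpenCV 4.12 (cv2) and the standard library are available. Lean on these libraries where they do the work, as an engineer would, in place of code of your own. Each camera call takes 0.05 s, during which the arm holds its last target. There are 200 camera calls.

### The job

Take the tyre gauge from its blue rest and press its chuck straight down onto the valve stem of the wheel until it is fully home and the rod has come out, holding it there for a good second without leaning on it harder than a hand would (about 1.5 kg, never more than 2.5 kg). Then lay the gauge back in its rest as it was, with the rod left out at its reading, and leave the wheel and the other things where they are.

Things in the scene. Friction and masses are not known exactly. Their poses are not given: they have to be found in the camera images.
- wheel: pneumatic hand-truck wheel lying loose on its side on the bench, about 1.7 kg, black tyre 200 mm across and 50 mm high, grey dished rim 96 mm across inside; origin on the axle at its underside, z up. Its one valve stem stands upright in the dish, 36 mm from the axle along the wheel's +x axis; dish floor there 22 mm, hub 44 mm above the bench
- stem_tip (a point): centre of the open lip of the brass valve stem, 8 mm thick, pointing straight up; lip 53 to 69 mm above the bench. The stem is loose in the rim: pushed with about 2 N it slides down, by an amount that cannot be seen (1 to 13 mm), until the tube backs it firmly; only then can the chuck be seated on it. The valve's pin lies inside the lip
- gauge: angle-head stick tyre gauge, 0.1 kg: steel tube 14 mm thick along its +x to x = 125 mm, origin on the tube's axis in the brass head. Grip it by the head, right over the chuck: flats 17 mm apart across y, 18 mm long along x, 9 mm above to 16 mm below the origin; then the round chuck, 16 mm thick, down to 38 mm below. Balance point 45 mm from the head
- chuck_mouth (a point): centre of the chuck's flared mouth, 38 mm below the gauge's origin (along its -z): 15 mm wide, narrowing to a 10 mm bore; seat 10 mm up inside, with a sprung plunger 3.3 mm proud of it that the valve pushes up, driving the rod out in step. It gives from 3 N and needs about 10 N; then the seat meets the stem's lip hard: fully home, rod at its reading
- gauge_mid (a point): point on the axis of the gauge's tube, 70 mm from its origin along +x
- rod (a joint): white stick with a red end that the tyre's pressure drives out of the tube's +x end, m: 0 in, 0.022 to 0.040 out at the reading, depending on the pressure; it stays out by light friction (0.2 N) once the gauge is taken off and must not be pushed back
- rest: blue gauge rest fixed to the bench, foot 110 x 60 x 10 mm, origin under its centre; two V-notched blocks 12 mm thick, 35 mm either side of the centre along its x axis, tops 66 mm high and 36 mm wide, vertex of the V 50 mm high, open upward. The gauge lies in both V's, its +x along the rest's +x, its head and chuck hanging free beyond the rest's -x end
- rest_seat (a point): where gauge_mid belongs: over the rest's centre, 59.9 mm above the bench, on the axis of a tube lying in the V's
- votive: frosted glass votive cup, 68 mm wide, 62 mm high, origin under its centre; bystander
- truck: bright red plastic toy truck, 116 mm long along its x, 50 mm wide, 58 mm high, origin under its centre; bystander
- knocker: brass door knocker lying on its back plate, 100 mm long along its x, ring 73 mm wide, 21 mm high, origin under its centre; bystander
There are look-alikes about, which are no part of the job. There is more than one size of the gauge; the job needs the middle-sized.

How it is judged:
On the way:
1. the chuck sits square and fully home on the valve stem (lip within 0.5 mm of the seat, pressed with 11 N or more), the rod out, for 0.8 s (z of stem_tip in the frame of gauge above -0.0285 m and contact force between gauge and wheel above 11 N and horizontal distance between chuck_mouth and stem_tip below 0.004 m and value of joint rod above 0.018 m and angle between gauge's own z axis and vertical below 0.15 rad), for 0.8 s.
At the end, for the whole second after the job is handed in: the gauge lies at rest in both V's of its rest, its middle within 15 mm of the rest's seat, the same way round as at the start (within 7 degrees), chuck hanging down (within 30 degrees), rod still at least 18 mm out (distance between gauge_mid and rest_seat below 0.015 m and x of chuck_mouth in the frame of rest below -0.05 m and angle between the x axis of gauge and the x axis of rest, either way round below 0.12 rad and angle between gauge's own z axis and vertical below 0.5 rad and value of joint rod above 0.018 m and linear speed of gauge below 0.03 m/s); the robot touches nothing.
It fails at once if the gauge is pressed on the wheel or valve with more than 25 N (contact force between gauge and wheel above 25 N).
It fails at once if the rod is pushed back in (velocity of joint rod below -0.04 m/s).
It fails at once if the wheel is shoved more than 15 mm (distance of wheel from where it was at the start of the episode above 0.015 m).
It fails at once if the votive, toy truck or door knocker is moved more than 20 mm (distance of any of votive, truck, knocker from where it was at the start of the episode above 0.02 m).
It also fails if it takes over 58 s, if anything falls off the work surface, if the arm or the gripper's body presses on something with over 40 N, if the wrist force passes 120 N, or if a joint passes its speed limit or range.

## Working session

There is one attempt and no reset: what is moved stays moved. The work goes in short steps, Python scripts to look and compute and a tool call to move; the robot and the scene stay as the last step left them, time stands still between calls to the robot, and variables do not carry over. Pictures are saved under pics/ and viewed, at most 12 in all, crops included, and the job is handed in when it is done.

Besides the shell and the picture viewer there is one more tool, called after "Request:" by a JSON object that holds its "op" and its "data". play_rows: Moves the arm, as the interface text tells. Its arguments: {"type":"object","properties":{"motion":{"type":"array"},"force":{"type":"number"}},"required":["motion"]}

```bash
mkdir -p pics; ls; cat > h.py <<'E'
import numpy as np,cv2
from rig import bot
from scipy.spatial.transform import Rotation as Rn
def cap(n,f=None):
    c=bot.capture(n)
    if f: cv2.imwrite('pics/'+f,c['image'][:,:,::-1])
    c['K']=np.array([[c['fx'],0,c['cx']],[0,c['fy'],c['cy']],[0,0,1.]]);c['D']=np.array(c['distortion'],float)
    c['R']=np.array(c['R']);c['t']=np.array(c['t'])
    return c
def ray(c,p):
    u=cv2.undistortPoints(np.array([[p]],float),c['K'],c['D'])[0,0]
    d=c['R'].T@np.array([u[0],u[1],1]);return -c['R'].T@c['t'],d/np.linalg.norm(d)
def atz(c,p,z):
    o,d=ray(c,p);return o+d*(z-o[2])/d[2]
def tri(obs):
    A=0;b=0
    for c,p in obs:
        o,d=ray(c,p);M=np.eye(3)-np.outer(d,d);A=A+M;b=b+M@o
    X=np.linalg.solve(A,b)
    return X,[np.linalg.norm(proj(c,X)-p) for c,p in obs]
def proj(c,X):
    return cv2.projectPoints(np.array([X],float),cv2.Rodrigues(c['R'])[0],c['t'],c['K'],c['D'])[0][0,0]
E
python3 - <<'E'
from h import *
for n in('scene','side'):
    c=cap(n,n+'0.png')
    print(n,-c['R'].T@c['t'])
    for q in('wheel','stem_tip','gauge','chuck_mouth','gauge_mid','rest','rest_seat','votive','truck','knocker'):
        print(q,[(np.round(d['pixel']).tolist(),round(d['conf'],2)) for d in bot.spot_point(n,q)][:5])
E
python3 -c "
import cv2,numpy as np
a=cv2.imread('pics/scene0.png');b=cv2.imread('pics/side0.png')
"
```

```text
pics
scene [1.08602418 0.23752721 0.46931692]
wheel [([167.0, 200.0], 0.59), ([326.0, 351.0], 0.27)]
stem_tip [([143.0, 174.0], 0.5)]
gauge [([422.0, 294.0], 0.9), ([406.0, 204.0], 0.88), ([385.0, 207.0], 0.87)]
chuck_mouth [([383.0, 225.0], 0.98), ([417.0, 318.0], 0.89), ([395.0, 205.0], 0.78), ([138.0, 276.0], 0.25)]
gauge_mid [([486.0, 306.0], 0.77), ([369.0, 234.0], 0.73), ([424.0, 218.0], 0.59)]
rest [([366.0, 260.0], 0.62), ([381.0, 230.0], 0.6)]
rest_seat [([369.0, 233.0], 0.96)]
votive [([136.0, 277.0], 0.93)]
truck [([326.0, 348.0], 0.77)]
knocker [([278.0, 182.0], 0.63)]
side [0.09838823 0.53842026 0.48361392]
wheel [([360.0, 209.0], 0.87)]
stem_tip [([363.0, 180.0], 0.37)]
gauge [([144.0, 293.0], 0.91), ([229.0, 286.0], 0.86), ([259.0, 361.0], 0.66)]
chuck_mouth [([129.0, 276.0], 0.82), ([228.0, 301.0], 0.77), ([259.0, 348.0], 0.65)]
gauge_mid [([91.0, 322.0], 0.93), ([210.0, 260.0], 0.71), ([224.0, 360.0], 0.56), ([212.0, 287.0], 0.23)]
rest [([213.0, 286.0], 0.81)]
rest_seat [([207.0, 263.0], 0.58)]
votive [([278.0, 192.0], 0.93), ([228.0, 299.0], 0.65)]
truck [([160.0, 242.0], 0.68)]
knocker [([370.0, 275.0], 0.69)]
```

View pics/scene0.png

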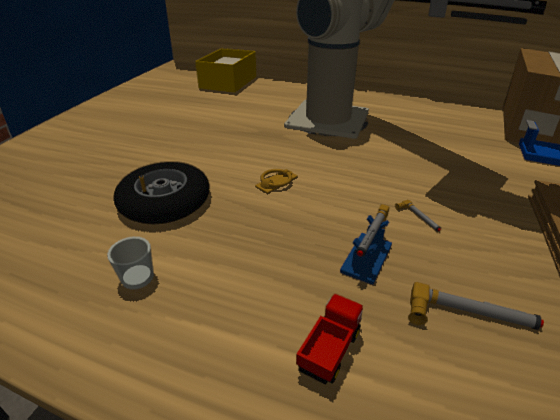

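View pics/side0.png

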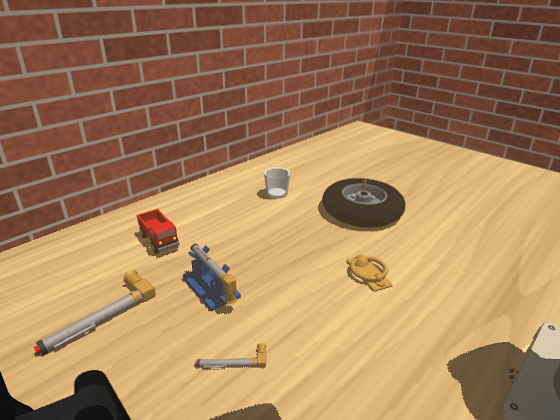

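The scene view shows the wheel at (162,190) with its stem near (143,183). The gauge lies in its blue rest, head at (384,210) and rod end at (361,250). The big and small look-alikes lie loose on the bench. In the side view the gauge head is at (230,288) and the stem at (364,184).

```bash
python3 - <<'E'
from h import *
a=cap('scene');b=cap('side')
for q,p,s in(('stem',(143,176),(364,180)),('chuckmouth',(383,225),(228,301)),('gmid',(369,233.5),(210,260)),('gauge o',(385,207),(229,286)),('seat',(369,233),(207,263)),('wheel',(167,200),(360,209)),('votive',(136,277),(278,192)),('truck',(326,348),(160,242)),('knock',(278,182),(370,275))):
    X,e=tri([(a,p),(b,s)]);print(q,X.round(4),np.round(e,1))
st=bot.get_state();print(st)
w=cap('wrist');print(-w['R'].T@w['t'],w['R'],w['fx'])
ims=[]
for c,r in((a,(90,240,100,220)),(a,(190,290,330,460)),(b,(160,240,310,420)),(b,(230,320,170,260))):
    im=c['image'][r[0]:r[1],r[2]:r[3]]
    ims.append(cv2.resize(im,(400,300),interpolation=cv2.INTER_CUBIC))
cv2.imwrite('pics/m.png',np.vstack([np.hstack(ims[:2]),np.hstack(ims[2:])])[:,:,::-1])
E
```

```text
stem [ 0.5605 -0.2508  0.066 ] [0.6 0.5]
chuckmouth [0.5047 0.2307 0.0257] [0.2 0.3]
gmid [0.5778 0.2099 0.0593] [1.6 1.5]
gauge o [0.4988 0.2292 0.0615] [0.6 0.7]
seat [0.5772 0.2131 0.0576] [0.8 0.7]
wheel [ 0.543  -0.2177  0.0035] [1.1 1. ]
votive [ 0.7515 -0.1439  0.0017] [2.1 1.4]
truck [ 0.7743  0.1936 -0.0009] [0.8 0.5]
knock [ 0.3883 -0.021  -0.0017] [1.  1.2]
{'t': 1.2, 'joints': array([ 1.15701334e+00,  4.23097131e-01,  1.62988617e+00, -5.30543131e-05,
        1.08861207e+00, -1.89807513e-02]), 'dq': array([-6.08483315e-04, -2.08367265e-03,  6.50613874e-05, -5.39370573e-04,
       -2.22802203e-03,  1.14458326e-03]), 'tau': array([-4.03616403e-03, -5.57371294e+01, -2.82128960e+01, -1.86717602e-04,
        1.05052204e-03,  2.08855806e-05]), 'ee_pos': array([0.24036353, 0.57691941, 0.2563263 ]), 'orientation': array([ 6.16087341e-01,  3.08054476e+00, -2.00247630e-05]), 'ft_force': array([0.46990145, 0.34013459, 0.39885002]), 'ft_torque': array([ 0.02347717,  0.00585248, -0.01814651]), 'grasp_force': 0.0, 'finger_gap': 0.08560604718943154}
[0.16848452 0.60801158 0.37483254] [[ 3.85049276e-01  9.22895833e-01  5.80107377e-04]
 [ 8.79424070e-01 -3.67102549e-01  3.03066037e-01]
 [ 2.79911341e-01 -1.16185198e-01 -9.52969381e-01]] 371.1173103913689
```

View pics/m.png

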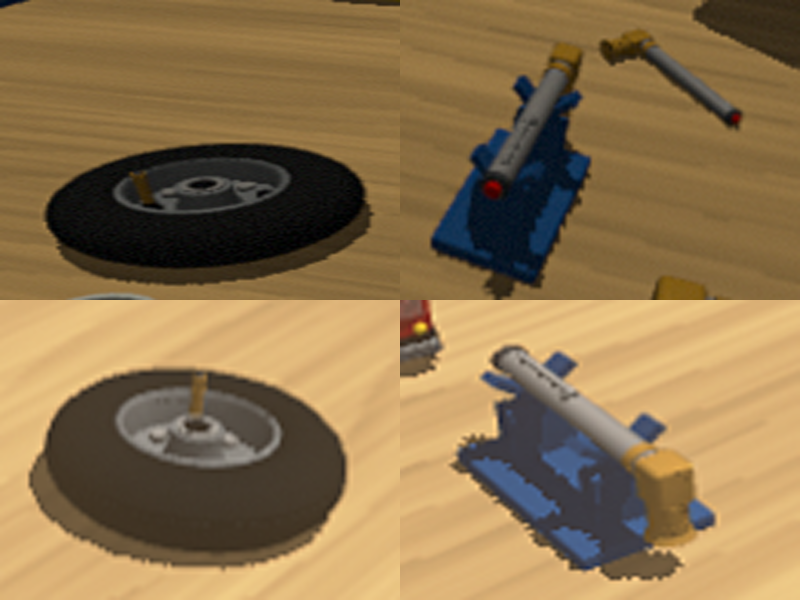

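The crops show the gauge in its V's with chuck down, the head toward the robot and the red rod end on the far side. The stem stands upright on the wheel's -y side. I'll move over the gauge and look with the wrist camera.

Request:
{"op": "play_rows", "data": {"motion": [[[-5,-3,0,-2,-1],[-10,-6,0,-4,-1],[-15,-9,0,-6,-1],[-20,-12,0,-8,-1],[-25,-14.5,0,-9.6,-1],[-30,-17.5,0,-9.6,-1],[-34,-20,0,-9.6,-1],[-37.5,-22,0,-9.6,-1],[-37.5,-22,0,-9.6,-1],[-37.5,-22,0,-9.6,-1]]], "force": 100}}

```text
t: 2.5
ee_pos: [0.5016, 0.2298, 0.2562]
orientation: [-0.357, -3.121, -0.0]
ft_force: [-0.7, 0.1, 0.6]
finger_gap: 0.0854
grasp_force: 0.0
```

```bash
cat > look.py <<'E'
from h import *
import sys
f=sys.argv[1]
a=cap('wrist',f)
st=bot.get_state();print(st['t'],st['ee_pos'].round(4),Rn.from_rotvec(st['orientation']).as_matrix().round(3).tolist(),st['ft_force'].round(2))
for q,z in zip(sys.argv[2::2],map(float,sys.argv[3::2])):
    print(q,[(np.round(d['pixel'],1).tolist(),round(d['conf'],2),atz(a,d['pixel'],z)[:2].round(4).tolist()) for d in bot.spot_point('wrist',q)][:3])
E
python3 look.py w1.png gauge .0599 gauge_mid .0599 chuck_mouth .0219 rest 0 rest_seat .0599
```

```text
2.55 [0.5013 0.2302 0.2563] [[-0.974, 0.225, -0.0], [0.225, 0.974, 0.0], [0.0, 0.0, -1.0]] [-0.07  0.31 -0.66]
gauge [([273.4, 194.2], 0.78, [0.5062, 0.2261]), ([288.8, 50.6], 0.73, [0.3944, 0.2649]), ([378.1, 287.0], 0.7, [0.6184, 0.3028])]
gauge_mid [([335.3, 80.3], 0.93, [0.4248, 0.2966]), ([465.1, 263.1], 0.67, [0.6131, 0.3881]), ([279.6, 268.1], 0.6, [0.5771, 0.2153])]
chuck_mouth [([274.4, 186.0], 0.95, [0.5081, 0.2262]), ([380.6, 321.4], 0.9, [0.6854, 0.3061]), ([272.4, 74.8], 0.62, [0.4074, 0.248])]
rest [([279.3, 243.6], 0.66, [0.5771, 0.2153])]
rest_seat [([281.1, 269.3], 0.77, [0.5786, 0.2164])]
```

View pics/w1.png

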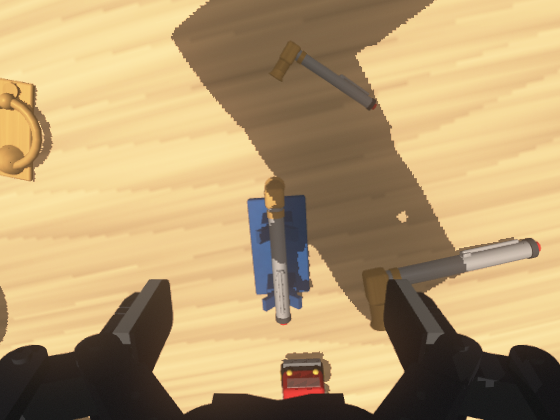

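The wrist view shows the gauge head at about (275,190) and the rod end at (283,320). The tube runs down the blue rest (248–308, 195–310). Measuring the axis more exactly.

```bash
python3 - <<'E'
from h import *
c=cap('wrist');im=c['image'].astype(int)
r,g,b=im[...,0],im[...,1],im[...,2]
hsv=cv2.cvtColor(c['image'],cv2.COLOR_RGB2HSV)
for v in (180,185,190,195,200,205,210,215,220,230,240,250,260,270,280,290,300,310,315,318,320,322,324):
    m=[u for u in range(255,302) if not(b[v,u]>1.5*r[v,u] )]
    print(v,end=': ')
    print(' '.join(f"{x[0]},{x[1]},{x[2]}" for x in im[v,266:294:3]))
for p in((274.5,178,),(274.5,190),(276,210),(282,310),(283,324)):
    print(p,atz(c,p,.0599).round(4),atz(c,p,.0689).round(4))
E
```

```text
180: 222,174,113 195,146,84 105,80,50 105,78,49 110,83,51 115,88,55 130,104,75 132,106,76 132,106,75 131,104,74
185: 128,95,58 107,81,50 106,81,51 106,80,50 106,80,50 102,78,48 121,95,65 128,102,73 127,102,73 126,102,73
190: 202,152,87 121,92,56 121,91,56 121,91,56 120,90,55 114,87,53 120,96,68 124,100,71 121,97,70 121,97,70
195: 239,190,108 240,192,109 123,93,57 123,93,56 122,93,57 117,88,55 113,91,68 113,91,70 111,90,71 100,84,69
200: 231,180,102 238,187,107 236,185,105 120,91,56 120,90,55 115,88,53 65,62,70 58,62,76 56,60,76 56,61,77
205: 225,172,99 233,181,104 218,163,93 117,88,54 116,88,55 114,87,54 67,65,70 58,61,77 56,61,76 55,60,76
210: 109,99,96 176,163,151 103,93,83 104,95,87 100,91,83 97,83,68 62,63,70 56,60,75 56,59,75 53,59,75
215: 146,113,79 216,162,93 116,87,56 115,88,55 113,85,53 109,83,52 66,59,59 53,52,61 51,52,61 52,58,75
220: 66,68,80 167,154,143 197,184,171 141,131,121 100,92,84 95,86,79 54,53,62 53,52,63 52,53,63 53,59,75
230: 64,63,72 91,82,75 99,90,84 103,94,86 102,93,86 95,87,80 64,64,71 54,57,70 51,55,69 52,56,71
240: 67,69,84 86,85,93 98,89,81 104,94,87 102
[... 1025 characters left out ...]
7 196,180,167 145,132,121 96,81,71 140,113,85 236,197,141
320: 238,202,143 238,203,143 239,203,143 128,106,85 109,96,85 110,96,86 107,94,84 96,82,72 209,167,120 233,195,138
322: 238,202,143 236,199,141 235,197,139 233,194,137 109,96,85 111,98,88 110,95,85 146,122,95 233,194,137 234,196,138
324: 234,195,138 232,194,138 234,195,139 233,194,137 234,195,139 237,80,67 225,76,63 235,197,140 235,196,141 236,199,141
(274.5, 178) [0.4923 0.2308 0.0599] [0.4904 0.2313 0.0689]
(274.5, 190) [0.5027 0.2284 0.0599] [0.5005 0.229  0.0689]
(276, 210) [0.5208 0.2255 0.0599] [0.5181 0.2262 0.0689]
(282, 310) [0.6219 0.2081 0.0599] [0.6162 0.2093 0.0689]
(283, 324) [0.6378 0.2055 0.0599] [0.6317 0.2068 0.0689]
```

Request:
{"op": "play_rows", "data": {"motion": [[[-0.7,-0.2,4,-3.5,-1],[-0.7,-0.2,8,-3.5,-0.3],[-0.7,-0.2,12,-3.5,-0.3],[-0.7,-0.2,15,-3.5,-0.3],[-0.7,-0.2,17,-3.5,-0.3],[-0.7,-0.2,18.2,-3.5,-0.3],[-0.7,-0.2,18.7,-3.5,-0.3],[-0.7,-0.2,18.7,-3.5,-0.3]]], "force": 100}}

```text
t: 3.85
ee_pos: [0.5085, 0.2262, 0.0696]
orientation: [0.26, 3.13, 0.0]
ft_force: [-0.4, -0.7, 0.1]
finger_gap: 0.0552
grasp_force: 0.0
```

```bash
python3 - <<'E'
from h import *
st=bot.get_state();print(st['t'],st['ee_pos'],st['orientation'],st['ft_force'])
a=cap('wrist');b=cap('side');s=cap('scene')
ims=[cv2.resize(c['image'][r[0]:r[1],r[2]:r[3]],(400,300),interpolation=cv2.INTER_CUBIC) for c,r in((a,(120,420,80,480)),(s,(180,280,320,453)),(b,(220,320,150,283)))]
ims.append(ims[0]*0)
cv2.imwrite('pics/m2.png',np.vstack([np.hstack(ims[:2]),np.hstack(ims[2:])])[:,:,::-1])
E
```

```text
3.85 [0.5084596  0.22624715 0.06958525] [2.60437565e-01 3.13041851e+00 2.41533072e-04] [-0.38274627 -0.73101174  0.07244264]
```

View pics/m2.png

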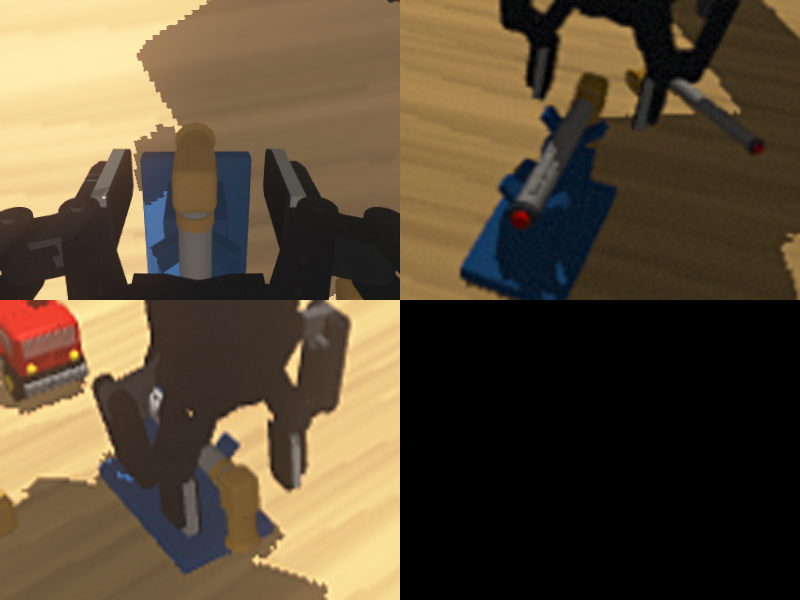

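The head stands centred between the pads and the tube is aligned with the tool. Closing.

Request:
{"op": "play_rows", "data": {"motion": [[[0,0,0,0,0.3],[0,0,0,0,0.5],[0,0,0,0,0.7],[0,0,0,0,1],[0,0,0,0,1],[0,0,0,0,1],[0,0,0,0,1]]], "force": 100}}

```text
t: 4.88
ee_pos: [0.5083, 0.2258, 0.0697]
orientation: [0.261, 3.131, -0.0]
ft_force: [-1.5, -2.2, 4.3]
finger_gap: 0.0149
grasp_force: 97.5
```

Request:
{"op": "play_rows", "data": {"motion": [[[0,0,-0.5,0,1],[0,0,-1.5,0,1],[0,0,-3.5,0,1],[0,0,-6,0,1],[0,0,-9,0,1],[0,0,-12,0,1],[0,0,-12,0,1],[0,0,-12,0,1]]]}}

```text
t: 5.88
ee_pos: [0.5078, 0.2259, 0.189]
orientation: [-0.261, -3.13, 0.0]
ft_force: [-0.3, 0.6, -2.0]
finger_gap: 0.0151
grasp_force: 97.7
```

```bash
python3 - <<'E'
from h import *
st=bot.get_state();print(st['t'],st['ee_pos'],st['orientation'],st['ft_force'],st['finger_gap'])
a=cap('wrist');b=cap('side');s=cap('scene')
def cr(c,w=133,h=100):
    p=proj(c,st['ee_pos']-[0,0,.02]);x,y=int(p[0]-w/2),int(p[1]-h/2);print(x,y);return c['image'][y:y+h,x:x+w]
ims=[cv2.resize(i,(400,300),interpolation=cv2.INTER_CUBIC) for i in(a['image'][120:420,80:480],cr(s),cr(b))]
ims.append(ims[0]*0)
cv2.imwrite('pics/m3.png',np.vstack([np.hstack(ims[:2]),np.hstack(ims[2:])])[:,:,::-1])
for n,c in(('side',b),('scene',s)):
  for q in('chuck_mouth','gauge','gauge_mid'):
    print(n,q,[(np.round(d['pixel'],1).tolist(),round(d['conf'],2)) for d in bot.spot_point(n,q)][:4])
E
```

```text
5.875 [0.50779395 0.22591931 0.18896932] [-2.60653749e-01 -3.13020874e+00  3.75734556e-04] [-0.27899446  0.55991113 -2.00612094] 0.015092742399871533
326 107
156 175
side chuck_mouth [([262.1, 345.9], 0.84), ([129.7, 276.4], 0.69)]
side gauge [([261.7, 360.3], 0.97), ([144.1, 289.6], 0.97), ([227.3, 223.6], 0.61)]
side gauge_mid [([89.0, 321.3], 0.88), ([224.4, 363.4], 0.73)]
scene chuck_mouth [([388.8, 170.5], 0.93), ([420.2, 320.3], 0.76), ([394.2, 204.6], 0.55)]
scene gauge [([408.4, 205.1], 0.89), ([418.8, 293.8], 0.74), ([324.6, 352.2], 0.57), ([397.2, 152.2], 0.56)]
scene gauge_mid [([380.8, 170.9], 0.87), ([483.2, 309.8], 0.81), ([426.4, 213.6], 0.78)]
```

View pics/m3.png

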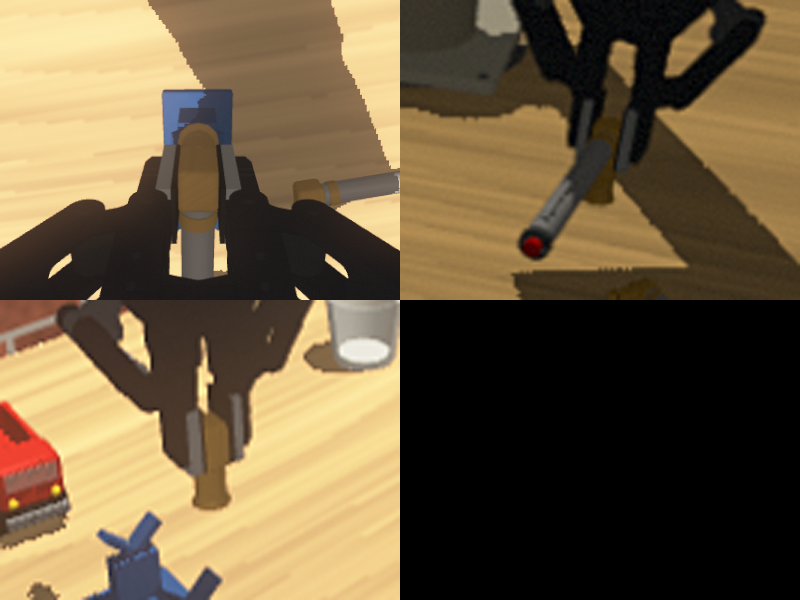

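The gauge is gripped upright by its head flats, with the tube level ahead and the rod still in. Moving over to the wheel with the camera above the stem.

Request:
{"op": "play_rows", "data": {"motion": [[[-0.7,-2,0,0,1],[-2.4,-7,0,5,1],[-4.1,-12,0,12,1],[-5.8,-17,0,20,1],[-7.8,-23,0,28,1],[-9.9,-29,0,36,1],[-11.9,-35,0,44,1],[-13.9,-41,0,50.5,1],[-16,-47,0,50.5,1],[-17,-50,0,50.5,1]]]}}

```text
t: 7.58
ee_pos: [0.5925, -0.2995, 0.1893]
orientation: [1.575, 2.718, -0.001]
ft_force: [-0.1, -0.1, -1.8]
finger_gap: 0.0148
grasp_force: 97.8
```

Request:
{"op": "play_rows", "data": {"motion": [[[0.5,-0.9,0,0,1],[0.5,-0.9,0,0,1],[0.5,-0.9,0,0,1]]]}}

```text
t: 7.95
ee_pos: [0.5826, -0.2944, 0.1894]
orientation: [-1.57, -2.721, -0.0]
ft_force: [0.2, 0.2, -1.7]
finger_gap: 0.0148
grasp_force: 97.8
```

```bash
python3 look.py w2.png stem_tip .064 wheel 0 chuck_mouth .142 gauge .18; python3 - <<'E'
from h import *
b=cap('side','s2.png');a=cap('scene')
for q in('stem_tip','chuck_mouth','gauge_mid'):
  for n in('side','scene'): print(n,q,[(np.round(d['pixel'],1).tolist(),round(d['conf'],2)) for d in bot.spot_point(n,q)][:3])
E
```

```text
8.0 [ 0.5829 -0.2944  0.1895] [[-0.501, 0.866, -0.0], [0.866, 0.501, 0.0], [0.0, 0.0, -1.0]] [ 0.59  0.39 -1.53]
stem_tip [([283.1, 149.9], 0.57, [0.5638, -0.2542])]
wheel [([279.3, 99.9], 0.74, [0.5464, -0.2285])]
chuck_mouth [([279.3, 261.0], 0.76, [0.5831, -0.293])]
gauge [([277.2, 302.6], 0.7, [0.5823, -0.2936])]
side stem_tip [([363.7, 182.5], 0.56), ([367.8, 145.7], 0.23)]
scene stem_tip [([142.5, 174.3], 0.54)]
side chuck_mouth [([257.0, 344.2], 0.95), ([206.6, 261.3], 0.7), ([369.4, 146.0], 0.48)]
scene chuck_mouth [([395.0, 202.9], 0.75), ([417.0, 320.6], 0.61), ([110.3, 144.9], 0.6)]
side gauge_mid [([88.8, 323.9], 0.96), ([224.2, 360.8], 0.87), ([212.9, 288.1], 0.74)]
scene gauge_mid [([65.5, 131.3], 0.75), ([486.2, 307.3], 0.67), ([426.0, 215.1], 0.62)]
```

View pics/w2.png

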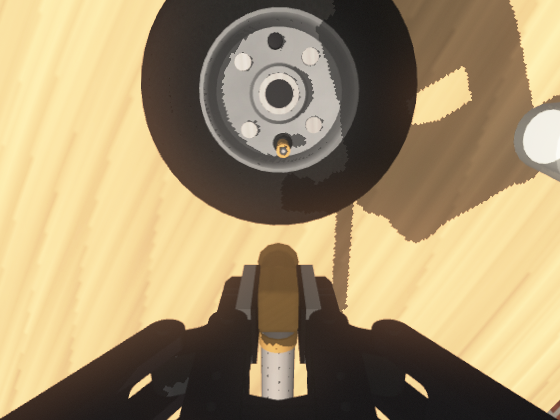

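The wrist view shows the stem's lip at (283,150) and the wheel axle at (279,92). The chuck's rear rim is at (279,243). I'll take a second view with a baseline.

```bash
cat > stem.py <<'E'
from h import *
import pickle,sys
c=cap('wrist',sys.argv[1]);st=bot.get_state()
p=[d['pixel'] for d in bot.spot_point('wrist','stem_tip')][:2];print(p)
hsv=cv2.cvtColor(c['image'],cv2.COLOR_RGB2HSV)
x,y=np.round(p[0]).astype(int)
w=hsv[y-14:y+15,x-14:x+15]
m=((w[...,1]>110)&(w[...,0]<25)).astype(np.uint8)
ys,xs=np.nonzero(m);print('brass',len(xs),xs.min()+x-14,xs.max()+x-14,ys.min()+y-14,ys.max()+y-14)
g=cv2.resize(c['image'][y-20:y+20,x-25:x+25],(400,320),interpolation=cv2.INTER_CUBIC);cv2.imwrite('pics/c_'+sys.argv[1],g[:,:,::-1]);print('crop origin',x-25,y-20)
for k in('D','K','R','t'):c[k]=np.array(c[k])
pickle.dump((c,st['ee_pos'],p),open('pics/'+sys.argv[1]+'.pkl','wb'));print(st['ee_pos'])
E
python3 stem.py v1.png
python3 -c "
from h import *
c=cap('wrist')
print(atz(c,(278.5,243),.1895-.0478))
M=Rn.from_rotvec(bot.get_state()['orientation']).as_matrix()
print(M.T@(atz(c,(278.5,243),.1895-.0478)-bot.get_state()['ee_pos']))"
```

```text
[[282.6, 150.2], [277.0, 301.3]]
brass 148 276 289 138 155
crop origin 258 130
[ 0.58291848 -0.29533964  0.18928238]
[ 0.57835452 -0.28589734  0.1417    ]
[0.01046392 0.00078916 0.04758339]
```

Request:
{"op": "play_rows", "data": {"motion": [[[1,0,0,0,1],[2.5,0,0,0,1],[4,0,0,0,1],[4,0,0,0,1],[4,0,0,0,1]]]}}

```text
t: 9.38
ee_pos: [0.5633, -0.2607, 0.1897]
orientation: [1.57, 2.72, -0.0]
ft_force: [-0.5, -0.8, -2.1]
finger_gap: 0.015
grasp_force: 97.8
```

```bash
python3 stem.py v2.png; python3 - <<'E'
import cv2,numpy as np
a=cv2.imread('pics/c_v1.png');b=cv2.imread('pics/c_v2.png');cv2.imwrite('pics/c12.png',np.hstack([a,b]))
E
```

```text
[[279.9, 209.1]]
brass 148 277 288 195 213
crop origin 255 189
[ 0.563303   -0.26086917  0.18959098]
```

View pics/c12.png

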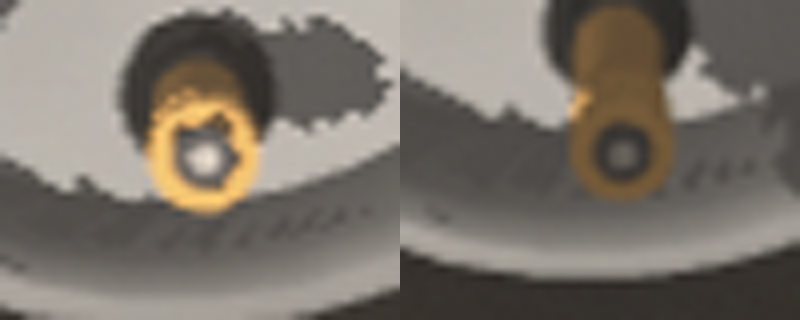

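The crops show the lip ring centred at about (283.1,149.3) in view 1 and (282.3,207.6) in view 2.

```bash
python3 - <<'E'
from h import *
import pickle
a,ea,_=pickle.load(open('pics/v1.png.pkl','rb'));b,eb,_=pickle.load(open('pics/v2.png.pkl','rb'))
s=cap('side');sc=cap('scene')
X,e=tri([(a,(283.1,149.3)),(b,(282.3,207.6))]);print('wrist only',X,e)
X,e=tri([(a,(283.1,149.3)),(b,(282.3,207.6)),(s,(363.7,181)),(sc,(142.7,175))]);print('all',X,e)
M=Rn.from_rotvec(bot.get_state()['orientation']).as_matrix();print('in tool',M.T@(X-eb))
for z in(.053,.058,.063,.068):print(z,atz(a,(283.1,149.3),z),atz(b,(282.3,207.6),z))
for n in('side','scene'):
  for q in('stem_tip','chuck_mouth'): print(n,q,[(np.round(d['pixel'],1).tolist(),round(d['conf'],2)) for d in bot.spot_point(n,q)][:3])
# chuck rim rear
im=b['image']
for v in range(236,262,2): print(v,' '.join('%d'%im[v,u,0] for u in range(254,304,2)))
# stem/rim pixels in side around
E
```

```text
wrist only [ 0.56385549 -0.25452724  0.06562635] [np.float64(0.07254943956874718), np.float64(0.06914813229716207)]
all [ 0.56219171 -0.25322125  0.06546624] [np.float64(3.3124692062304235), np.float64(3.0206560697212184), np.float64(0.8913616706485464), np.float64(1.6738857143614907)]
in tool [0.00721508 0.00284401 0.12412304]
0.053 [ 0.56493591 -0.25594833  0.053     ] [ 0.56588    -0.25780249  0.053     ]
0.058 [ 0.56452436 -0.25537638  0.058     ] [ 0.56506199 -0.25651466  0.058     ]
0.063 [ 0.5641128  -0.25480443  0.063     ] [ 0.56424399 -0.25522683  0.063     ]
0.068 [ 0.56370124 -0.25423248  0.068     ] [ 0.56342598 -0.253939    0.068     ]
side stem_tip [([158.4, 240.6], 0.61), ([360.6, 180.4], 0.53), ([210.0, 291.1], 0.25)]
side chuck_mouth [([258.6, 344.9], 0.67), ([367.7, 151.5], 0.61), ([131.8, 279.0], 0.55)]
scene stem_tip [([142.1, 172.5], 0.44)]
scene chuck_mouth [([415.3, 314.6], 0.92), ([127.0, 144.4], 0.85), ([394.7, 202.5], 0.64)]
236 59 57 57 58 57 56 54 55 55 54 54 54 54 53 53 53 54 54 53 52 53 54 55 56 55
238 60 58 57 56 57 57 56 55 54 55 54 54 56 54 54 52 52 
[... 271 characters left out ...]
1 60 59 58 58 57 82 111 111 112 114 113 112 112 112 112 112 111 74 54 54 55 55 56 56
248 61 61 60 60 61 91 111 112 113 113 113 111 112 112 111 112 112 112 110 74 54 55 54 55 56
250 62 61 60 63 93 113 112 112 111 111 108 104 101 104 107 109 110 111 111 111 80 55 55 54 54
252 62 60 60 96 111 113 112 107 102 99 97 97 99 98 97 99 103 107 109 111 109 76 55 57 56
254 61 62 60 105 111 113 107 100 98 99 99 99 100 99 97 97 97 99 107 111 108 92 54 55 54
256 63 61 68 109 111 107 100 98 98 98 98 97 99 98 98 97 98 97 98 106 107 107 57 56 55
258 63 61 86 108 109 99 100 97 97 99 98 98 97 98 97 97 96 96 97 99 106 106 67 54 55
260 63 61 95 108 103 98 97 97 98 99 98 97 97 98 98 97 96 96 95 97 105 106 80 54 53
```

```bash
cat > rim.py <<'E'
from h import *
import pickle
from scipy.optimize import least_squares
b,eb,_=pickle.load(open('pics/v2.png.pkl','rb'))
M=Rn.from_rotvec(bot.get_state()['orientation']).as_matrix()
E=np.array([(278,242.5),(271,244),(286,244),(266,246),(289.5,246),(263.8,248),(291.6,248),(261.5,250),(293.8,250),(259.5,252),(295.8,252),(258.6,256),(297.2,256),(257.5,260),(298,260)])
P=np.array([M.T@(atz(b,p,eb[2]-.0478)-eb) for p in E])
f=lambda v:np.hypot(P[:,0]-v[0],P[:,1]-v[1])-v[2]
for n in (11,13,15):
  r=least_squares(lambda v:f(v)[:n],[0,0,.009]);print(n,r.x,abs(r.fun).max())
s=cap('side');sc=cap('scene')
C,e=tri([(s,(367.7,151.5)),(sc,(127,144.4))]);print('chuck',C,e,'tool',M.T@(C-eb))
X,e=tri([(s,(363,181)),(sc,(142.4,174))]);print('stem',X,e,'rel',M.T@(X-C))
W=np.array([.56386,-.25453,.0656]);print('stem wrist in tool',M.T@(W-eb))
E
python3 rim.py
```

```text
11 [0.00048369 0.00046157 0.01020452] 0.00016097630489186714
13 [0.00076337 0.00048605 0.00997781] 0.0002623488870675053
15 [0.00076525 0.00048354 0.00997641] 0.0002606469433656562
chuck [ 0.56729908 -0.26500702  0.1365632 ] [np.float64(0.5016262130198784), np.float64(0.6234788328902143)] tool [-0.00558112  0.00139621  0.05302771]
stem [ 0.56057552 -0.24964475  0.06725335] [np.float64(1.0552685674056093), np.float64(1.2721457486859504)] rel [0.01666644 0.0018519  0.06930989]
stem wrist in tool [0.00521254 0.00365298 0.1239909 ]
```

Request:
{"op": "play_rows", "data": {"motion": [[[0.4,0.3,2,0,1],[0.45,0.32,4,0,1],[0.45,0.32,5.5,0,1],[0.45,0.32,6.2,0,1],[0.45,0.32,6.2,0,1],[0.45,0.32,6.2,0,1]]]}}

```text
t: 10.62
ee_pos: [0.5639, -0.2554, 0.1278]
orientation: [1.571, 2.719, 0.0]
ft_force: [0.8, -1.0, -0.5]
finger_gap: 0.015
grasp_force: 97.8
```

```bash
python3 - <<'E'
from h import *
st=bot.get_state();print(st['t'],st['ee_pos'],st['ft_force'])
a=cap('wrist');b=cap('side');s=cap('scene')
T=st['ee_pos']
def cr(c,X,w,h):
    p=proj(c,X);x,y=int(p[0]-w/2),int(p[1]-h/2);print(x,y);return c['image'][y:y+h,x:x+w]
X=T-[0,0,.05]
ims=[cv2.resize(i,(400,300),interpolation=cv2.INTER_CUBIC) for i in(a['image'][200:275,230:330],cr(s,X,60,45),cr(b,X,60,45),a['image'][150:360,140:420])]
cv2.imwrite('pics/m5.png',np.vstack([np.hstack(ims[:2]),np.hstack(ims[2:])])[:,:,::-1])
E
```

```text
10.625 [ 0.56386303 -0.25543436  0.12784393] [ 0.75886984 -0.97389229 -0.4561117 ]
108 148
334 152
```

View pics/m5.png

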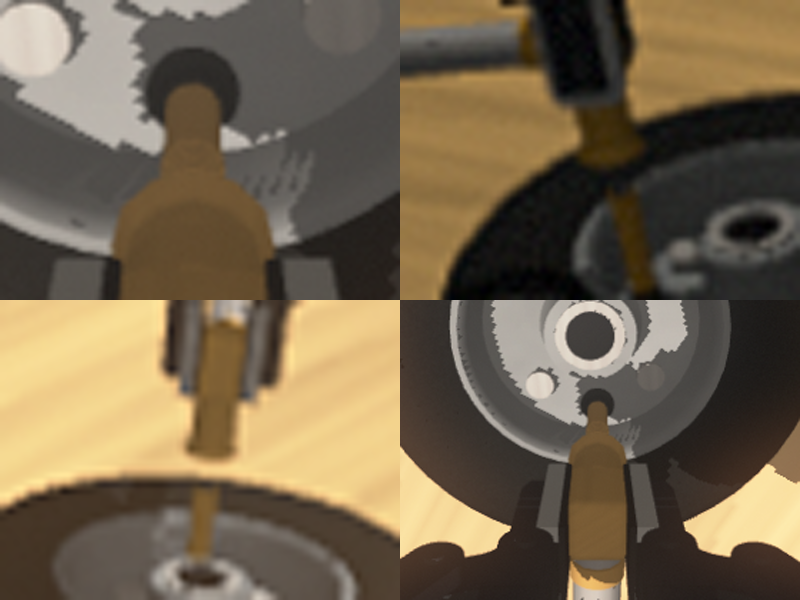

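The close view shows the stem axis lining up with the chuck in the wrist and side crops, and about 1 mm towards +y in the scene crop. Descending.

Request:
{"op": "play_rows", "data": {"motion": [[[0.05,0.03,0.5,0,1],[0.05,0.03,1.0,0,1],[0.05,0.03,1.4,0,1],[0.05,0.03,1.7,0,1],[0.05,0.03,1.9,0,1],[0.05,0.03,2.1,0,1],[0.05,0.03,2.1,0,1]]]}}

```text
t: 11.65
ee_pos: [0.5635, -0.2546, 0.1062]
orientation: [-1.571, -2.72, 0.0]
ft_force: [-0.9, -0.3, -0.4]
finger_gap: 0.0152
grasp_force: 97.8
```

Request:
{"op": "play_rows", "data": {"motion": [[[0,0,0.1,0,1],[0,0,0.2,0,1],[0,0,0.25,0,1],[0,0,0.25,0,1]]]}}

```text
t: 12.15
ee_pos: [0.5635, -0.2546, 0.1038]
orientation: [1.571, 2.72, 0.0]
ft_force: [0.3, -0.3, 0.4]
finger_gap: 0.0152
grasp_force: 98.0
```

```bash
python3 -c "
from h import *
s=bot.get_state();print(s['t'],s['ee_pos'],s['ft_force'],s['ft_torque'],s['orientation'])"
```

```text
12.15 [ 0.5635352  -0.25462372  0.10381944] [ 0.26846048 -0.3095772   0.38644955] [ 0.06396458  0.06010621 -0.03139694] [1.57130115e+00 2.72024834e+00 1.87034304e-05]
```

Request:
{"op": "play_rows", "data": {"motion": [[[0,0,0.1,0,1],[0,0,0.2,0,1],[0,0,0.2,0,1]]]}}

```text
t: 12.52
ee_pos: [0.5635, -0.2546, 0.1017]
orientation: [-1.571, -2.72, 0.0]
ft_force: [0.8, 0.8, -0.6]
finger_gap: 0.0147
grasp_force: 97.9
```

Request:
{"op": "play_rows", "data": {"motion": [[[0,0,0.1,0,1],[0,0,0.2,0,1],[0,0,0.2,0,1]]]}}

```text
t: 12.9
ee_pos: [0.5635, -0.2546, 0.0997]
orientation: [1.571, 2.72, -0.0]
ft_force: [0.0, -0.5, -0.1]
finger_gap: 0.0148
grasp_force: 97.9
```

Request:
{"op": "play_rows", "data": {"motion": [[[0,0,0.1,0,1],[0,0,0.2,0,1],[0,0,0.2,0,1]]]}}

```text
t: 13.28
ee_pos: [0.5635, -0.2546, 0.0977]
orientation: [1.571, 2.72, -0.0]
ft_force: [0.7, -0.4, -0.0]
finger_gap: 0.0148
grasp_force: 97.9
```

Request:
{"op": "play_rows", "data": {"motion": [[[0,0,0.1,0,1],[0,0,0.2,0,1],[0,0,0.2,0,1]]]}}

```text
t: 13.65
ee_pos: [0.5636, -0.2546, 0.0959]
orientation: [1.571, 2.72, 0.0]
ft_force: [-0.7, 0.0, 1.7]
finger_gap: 0.015
grasp_force: 98.2
```

Request:
{"op": "play_rows", "data": {"motion": [[[0,0,0.1,0,1],[0,0,0.1,0,1]]]}}

```text
t: 13.9
ee_pos: [0.5636, -0.2546, 0.0951]
orientation: [1.571, 2.72, 0.0]
ft_force: [-0.7, 0.7, 4.3]
finger_gap: 0.015
grasp_force: 98.6
```

Request:
{"op": "play_rows", "data": {"motion": [[[0,0,0.1,0,1],[0,0,0.1,0,1]]]}}

```text
t: 14.15
ee_pos: [0.5636, -0.2547, 0.0941]
orientation: [1.571, 2.72, 0.0]
ft_force: [-0.1, 0.4, 5.3]
finger_gap: 0.0148
grasp_force: 98.7
```

Request:
{"op": "play_rows", "data": {"motion": [[[0,0,0.05,0,1],[0,0,0.05,0,1]]]}}

```text
t: 14.4
ee_pos: [0.5637, -0.2547, 0.0938]
orientation: [1.571, 2.72, 0.0]
ft_force: [-0.3, 1.3, 5.4]
finger_gap: 0.0151
grasp_force: 98.8
```

Request:
{"op": "play_rows", "data": {"motion": [[[0,0,0.05,0,1],[0,0,0.05,0,1]]]}}

```text
t: 14.65
ee_pos: [0.5637, -0.2547, 0.0933]
orientation: [1.571, 2.72, 0.0]
ft_force: [-1.0, 0.7, 6.7]
finger_gap: 0.015
grasp_force: 98.9
```

Request:
{"op": "play_rows", "data": {"motion": [[[0,0,0.03,0,1],[0,0,0.03,0,1]]]}}

```text
t: 14.9
ee_pos: [0.5637, -0.2547, 0.0931]
orientation: [1.571, 2.72, 0.0]
ft_force: [-1.2, 1.0, 7.2]
finger_gap: 0.0147
grasp_force: 98.9
```

Request:
{"op": "play_rows", "data": {"motion": [[[0,0,0.03,0,1],[0,0,0.03,0,1]]]}}

```text
t: 15.15
ee_pos: [0.5637, -0.2547, 0.0928]
orientation: [1.571, 2.72, 0.0]
ft_force: [-1.1, 1.2, 7.5]
finger_gap: 0.0149
grasp_force: 99.0
```

Request:
{"op": "play_rows", "data": {"motion": [[[0,0,0.03,0,1],[0,0,0.03,0,1]]]}}

```text
t: 15.4
ee_pos: [0.5637, -0.2547, 0.0927]
orientation: [1.571, 2.72, 0.0]
ft_force: [-0.9, 1.2, 8.8]
finger_gap: 0.0153
grasp_force: 99.2
```

Request:
{"op": "play_rows", "data": {"motion": [[[0,0,0.03,0,1],[0,0,0.03,0,1]]]}}

```text
t: 15.65
ee_pos: [0.5638, -0.2547, 0.0927]
orientation: [1.571, 2.72, 0.0]
ft_force: [-1.6, 1.0, 11.0]
finger_gap: 0.015
grasp_force: 99.6
```

Request:
{"op": "play_rows", "data": {"motion": [[[0,0,0.03,0,1],[0,0,0.03,0,1]]]}}

```text
t: 15.9
ee_pos: [0.5638, -0.2547, 0.0926]
orientation: [1.571, 2.72, 0.0]
ft_force: [-3.9, 1.3, 12.4]
finger_gap: 0.015
grasp_force: 99.9
```

Request:
{"op": "play_rows", "data": {"motion": [[[0,0,0.02,0,1],[0,0,0.02,0,1]]]}}

```text
t: 16.15
ee_pos: [0.5638, -0.2547, 0.0926]
orientation: [1.571, 2.72, 0.0]
ft_force: [-2.7, 2.4, 14.7]
finger_gap: 0.0146
grasp_force: 100.1
```

Request:
{"op": "play_rows", "data": {"motion": [[[0,0,0,0,1],[0,0,0,0,1],[0,0,0,0,1],[0,0,0,0,1],[0,0,0,0,1],[0,0,0,0,1],[0,0,0,0,1],[0,0,0,0,1],[0,0,0,0,1],[0,0,0,0,1]]]}}

```text
t: 17.4
ee_pos: [0.5638, -0.2547, 0.0926]
orientation: [1.571, 2.72, 0.0]
ft_force: [-2.8, 1.8, 14.1]
finger_gap: 0.0152
grasp_force: 100.1
```

```bash
python3 - <<'E'
from h import *
st=bot.get_state();print(st['t'],st['ee_pos'],st['ft_force'])
M=Rn.from_rotvec(st['orientation']).as_matrix()
for i in range(3):
  cap('side');s=bot.get_state();print(s['ft_force'])
a=cap('wrist');b=cap('side');s=cap('scene')
O=st['ee_pos']-[0,0,.0098];gx=-M[:,0]
E=O+gx*.125;print('scene: origin',proj(s,O),'tube end',proj(s,E),'rod30',proj(s,E+gx*.03));
print('side: origin',proj(b,O),'tube end',proj(b,E),'rod30',proj(b,E+gx*.03))
h=cv2.cvtColor(s['image'],cv2.COLOR_RGB2HSV);m=((h[...,0]<6)|(h[...,0]>174))&(h[...,1]>150)&(h[...,2]>70)
ys,xs=np.nonzero(m[:240,:200]);print('red',len(xs),xs.mean() if len(xs) else 0,ys.mean() if len(xs) else 0)
p=proj(s,E).astype(int);q=proj(s,O-[0,0,.03]).astype(int)
i1=s['image'][90:210,10:170];i2=a['image'][150:360,140:420]
cv2.imwrite('pics/m6.png',np.hstack([cv2.resize(i,(400,300),interpolation=cv2.INTER_CUBIC) for i in(i1,i2)])[:,:,::-1])
E
```

```text
17.4 [ 0.56376952 -0.2547408   0.09256134] [-2.83221522  1.84496591 14.06407443]
[-4.19700784  1.09651636 14.73602921]
[-3.75255396  1.00317433 15.03300819]
[-2.99309378  1.22747939 15.59500267]
scene: origin [138.45447084 168.87352982] tube end [ 75.35861933 174.96155121] rod30 [ 60.22329793 176.46533585]
side: origin [364.28884359 173.29300972] tube end [366.88763683 154.85050354] rod30 [367.43611679 150.94974878]
red 4 57.5 175.5
```

View pics/m6.png

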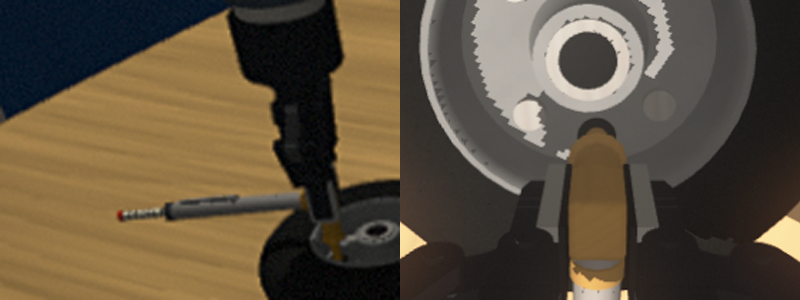

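The rod stands out about 35 mm (red tip at scene pixel (57,175)). The chuck is hard home at a net 15–16 N and has been held for over 1 s. Now lifting straight off and carrying the gauge back above the rest.

Request:
{"op": "play_rows", "data": {"motion": [[[0,0,-0.3,0,1],[0,0,-0.8,0,1],[0,0,-1.6,0,1],[0,0,-2.6,0,1],[0,0,-4,0,1],[0,0,-6,0,1],[0,0,-8,0,1],[0,0,-9.6,0,1],[0,0,-9.6,0,1]]]}}

```text
t: 18.82
ee_pos: [0.5644, -0.255, 0.1891]
orientation: [1.57, 2.718, 0.0]
ft_force: [0.1, -0.6, -1.5]
finger_gap: 0.0154
grasp_force: 97.8
```

Request:
{"op": "play_rows", "data": {"motion": [[[1.5,0.6,0,0,1],[6,2.6,0,-5,1],[10.5,4.6,0,-12,1],[15,6.5,0,-20,1],[20,8.7,0,-28,1],[25,10.9,0,-36,1],[30,13,0,-44,1],[35,15.2,0,-50.5,1],[39.5,17.2,0,-50.5,1],[42.5,18.5,0,-50.5,1]]]}}

```text
t: 20.08
ee_pos: [0.5094, 0.2085, 0.1861]
orientation: [-0.257, -3.129, 0.001]
ft_force: [-1.0, 0.2, -1.5]
finger_gap: 0.0148
grasp_force: 97.9
```

Request:
{"op": "play_rows", "data": {"motion": [[[0,0,0,0,1],[0,0,0,0,1]]]}}

```text
t: 20.32
ee_pos: [0.5103, 0.2058, 0.1863]
orientation: [-0.259, -3.129, 0.002]
ft_force: [0.2, 0.6, -0.7]
finger_gap: 0.0153
grasp_force: 97.9
```

```bash
python3 - <<'E'
from h import *
st=bot.get_state();T=st['ee_pos'];M=Rn.from_rotvec(st['orientation']).as_matrix()
print(st['t'],T,M.round(3).tolist(),st['ft_force'],st['ft_torque'],st['finger_gap'])
d=np.array([.5083,.2258,.0697])-T;print('to pick, tool cm',M.T@d*100, 'yaw',np.degrees(np.arctan2(M[1,0],M[0,0])))
w=cap('wrist');b=cap('side');s=cap('scene')
gx=-M[:,0];O=T-[0,0,.0098]
h=cv2.cvtColor(s['image'],cv2.COLOR_RGB2HSV);m=((h[...,0]<6)|(h[...,0]>174))&(h[...,1]>150)&(h[...,2]>70)
n,l,stt,ce=cv2.connectedComponentsWithStats(m.astype(np.uint8))
print([(stt[i,4],ce[i].round(1).tolist()) for i in range(1,n) if stt[i,4]>3])
for r in(.125,.155,.16,.165):print('pred end',r,proj(s,O+gx*r))
for k in('wheel','knocker','votive','truck'):print(k,[(np.round(d['pixel'],1).tolist(),round(d['conf'],2)) for d in bot.spot_point('scene',k)][:2])
im=w['image']
for v in range(236,262,4): print(v,' '.join('%d'%im[v,u,0] for u in range(254,304,2)))
E
```

```text
20.325 [0.51029635 0.20584967 0.18634135] [[-0.986, 0.165, -0.002], [0.165, 0.986, -0.001], [0.002, -0.001, -1.0]] [ 0.19964592  0.56158818 -0.70662514] [0.0501891  0.04740608 0.03707219] 0.015272370239900183
to pick, tool cm [ 0.50662234  1.94782883 11.6628194 ] yaw 170.52343493012586
[(np.int32(11), [346.0, 199.0]), (np.int32(7), [439.0, 228.7]), (np.int32(604), [344.1, 307.5]), (np.int32(1361), [325.8, 345.9]), (np.int32(12), [541.8, 321.9])]
pred end 0.125 [354.91592573 188.6383679 ]
pred end 0.155 [347.1452245 199.4333007]
pred end 0.16 [345.7839231  201.32246658]
pred end 0.165 [344.40267135 203.23873317]
wheel [([164.2, 197.7], 0.72)]
knocker [([275.7, 183.9], 0.73)]
votive [([136.1, 277.7], 0.58), ([381.7, 153.9], 0.36)]
truck [([326.6, 352.3], 0.97)]
236 246 246 246 246 246 246 95 97 97 95 95 93 80 70 67 65 62 61 60 58 57 57 55 53 52
240 247 247 248 248 248 248 93 96 96 94 74 72 71 69 66 66 65 62 61 60 57 56 54 52 53
244 247 247 247 247 247 247 93 100 104 106 123 124 122 122 114 96 83 66 57 55 56 56 54 54 53
248 246 246 246 246 246 194 124 125 124 125 124 123 121 121 121 120 119 118 117 77 55 54 53 52 50
252 247 247 247 176 124 125 124 120 115 111 109 108 109 108 107 108 109 114 116 116 113 78 53 51 50
256 247 247 234 122 122 120 112 111 110 110 107 107 106 106 106 104 103 103 104 111 112 109 54 50 51
260 241 240 157 120 115 111 108 108 108 109 107 106 106 105 105 104 102 102 100 100 108 109 80 51 51
```

The gauge sits unchanged in the grip, with the rod still out (red tip at (346,199)). Aligning over the rest and lowering.

Request:
{"op": "play_rows", "data": {"motion": [[[0.3,1.2,0,0,1],[0.5,1.95,2,0,1],[0.5,1.95,5,0,1],[0.5,1.95,7.5,0,1],[0.5,1.95,9,0,1],[0.5,1.95,9.5,0,1],[0.5,1.95,9.5,0,1],[0.5,1.95,9.5,0,1]]]}}

```text
t: 21.68
ee_pos: [0.5102, 0.2263, 0.093]
orientation: [0.261, 3.129, 0.001]
ft_force: [0.8, -1.6, -1.5]
finger_gap: 0.0152
grasp_force: 97.9
```

```bash
python3 - <<'E'
from h import *
st=bot.get_state();T=st['ee_pos'];M=Rn.from_rotvec(st['orientation']).as_matrix()
d=np.array([.5083,.2258,.0697])-T;print(st['t'],T,st['ft_force'],'to pick, tool cm',M.T@d*100, 'yaw',np.degrees(np.arctan2(M[1,0],M[0,0])))
E
```

```text
21.675 [0.51022031 0.22631035 0.09295768] [ 0.79372046 -1.5641     -1.4665772 ] to pick, tool cm [ 0.18389233 -0.08393425  2.32547145] yaw 170.47722130131595
```

Request:
{"op": "play_rows", "data": {"motion": [[[0.18,-0.08,0.6,0,1],[0.18,-0.08,1.2,0,1],[0.18,-0.08,1.7,0,1],[0.18,-0.08,2.0,0,1],[0.18,-0.08,2.2,0,1],[0.18,-0.08,2.3,0,1],[0.18,-0.08,2.3,0,1]]]}}

```text
t: 22.55
ee_pos: [0.5078, 0.2255, 0.0695]
orientation: [0.261, 3.131, -0.0]
ft_force: [-1.4, -1.5, 2.8]
finger_gap: 0.0148
grasp_force: 98.8
```

```bash
python3 - <<'E'
from h import *
st=bot.get_state();print(st['t'],st['ee_pos'],st['ft_force'],st['ft_torque'])
E
```

```text
22.55 [0.50778452 0.22552811 0.06952275] [-1.36773619 -1.47205965  2.83505323] [-0.22919312  0.17114403 -0.07309917]
```

The gauge is bearing in the V's (about 4 N). Releasing and withdrawing upward.

Request:
{"op": "play_rows", "data": {"motion": [[[0,0,0,0,0.6],[0,0,0,0,0.4],[0,0,0,0,0.2],[0,0,0,0,0],[0,0,0,0,-0.3],[0,0,0,0,-0.3],[0,0,0,0,-0.3]]]}}

```text
t: 23.42
ee_pos: [0.5078, 0.2256, 0.0691]
orientation: [0.261, 3.131, 0.0]
ft_force: [0.4, 0.7, 0.7]
finger_gap: 0.0556
grasp_force: 0.0
```

Request:
{"op": "play_rows", "data": {"motion": [[[0,0,-1,0,-0.3],[0,0,-2.5,0,-0.3],[0,0,-5,0,-0.3],[0,0,-9,0,-0.3],[0,0,-13,0,-0.3],[0,0,-17,0,-0.3],[0,0,-18.7,0,-0.3],[0,0,-18.7,0,-0.3]]]}}

```text
t: 24.42
ee_pos: [0.5082, 0.2258, 0.2575]
orientation: [0.26, 3.128, 0.002]
ft_force: [-0.1, 0.4, -0.7]
finger_gap: 0.0558
grasp_force: 0.0
```

```bash
python3 look.py w9.png gauge .0599 gauge_mid .0599 rest_seat .0599; python3 - <<'E'
from h import *
w=cap('wrist');b=cap('side');s=cap('scene')
ims=[cv2.resize(i,(400,300),interpolation=cv2.INTER_CUBIC) for i in(w['image'],s['image'][170:305,310:490],b['image'][220:325,150:290],s['image'][90:390,80:480])]
cv2.imwrite('pics/m9.png',np.vstack([np.hstack(ims[:2]),np.hstack(ims[2:])])[:,:,::-1])
E
```

```text
24.475 [0.5075 0.2254 0.256 ] [[-0.986, 0.165, 0.0], [0.165, 0.986, 0.0], [-0.0, 0.0, -1.0]] [-0.11 -0.13 -1.24]
gauge [([276.0, 184.7], 0.89, [0.5059, 0.2261]), ([301.6, 44.2], 0.74, [0.3966, 0.2652]), ([372.7, 279.3], 0.72, [0.6127, 0.3018])]
gauge_mid [([275.3, 258.6], 0.93, [0.5755, 0.2137]), ([463.7, 264.3], 0.85, [0.6124, 0.3902]), ([344.7, 76.8], 0.74, [0.4266, 0.296])]
rest_seat [([276.9, 260.8], 0.65, [0.578, 0.2148])]
```

View pics/m9.png

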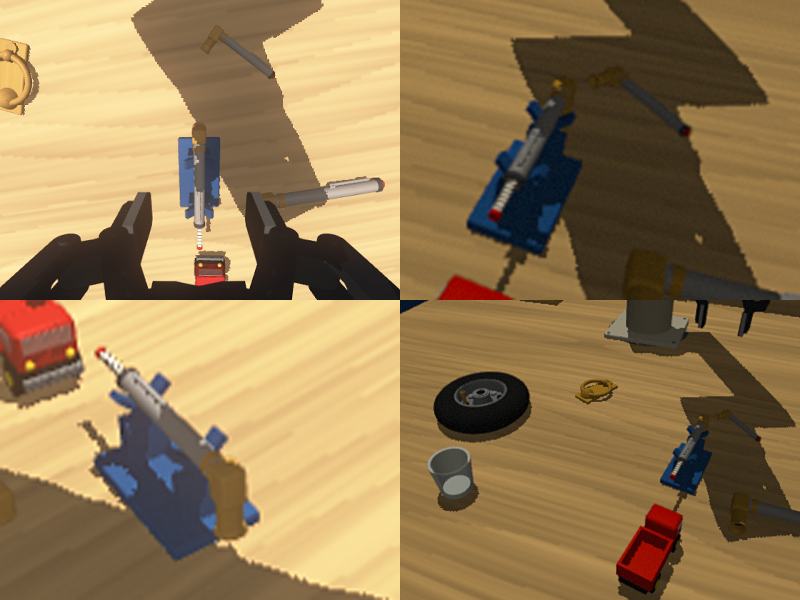

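The gauge lies in both V's with its chuck down and its middle within about 3 mm of the seat. The rod is out, everything else stands where it was, and the gripper is clear.

```bash
python3 -c "
from rig import bot
print(bot.sign_off())"
```

```text
the job is handed in; nothing more can be done
None
```

The job is handed in: the gauge was pressed home on the valve stem at an estimated 15–17 N for over a second and is back in its rest, rod about 30–35 mm out; the cameras show nothing else moved, but the sign-off returned no verdict.

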